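# Fit the drive sprocket on the oil pump shaft

## Robot

A 6-joint arm with a two-finger parallel gripper is mounted at the origin on the work surface. World frame = base frame: x ahead of the robot, y to its left, z up, the work surface at z = 0. Lengths are in mm, angles in rad, forces in N, time in s.
With the tool pointing down it reaches from about 375 to 750 mm from the base axis. Payload 9 kg.
Tool frame: the origin (TCP) lies at the very end of the fingers, on their centre line; the grasp point (between the pads) lies behind it (bot.grip_depth is the z of the grasp point in the tool frame, in mm); z points along the fingers, y is the line along which they close (so a half turn about z gives the same grasp; the last joint's range is limited). The gripper opens to 85 mm and grips with 20 to 120 N. Pads are 22 mm wide; open, the fingers measure 114 mm over their backs; the gripper's body (76 mm by 85 mm) begins 54 mm behind the grasp point. The pads swing forward as they close: fully open they stand 13 mm farther back than shut.
Start: joints at [0.957, 0.104, 0.097, 1.564, 0, 1.353], TCP at [231.335, 553.643, 231.331] pointing down, gripper open.
Joint ranges: [-2.99, 2.99], [-0.84, 1.86], [-1.1, 1.16], [-1.84, 2.11], [-1.51, 1.56], [-3.14, 3.14]. Speed limits (rad/s): [2.22, 2.22, 2.57, 3.14, 3.14, 3.14].

## Interface

Orientations are given as [roll, pitch, yaw] about the fixed x, y, z axes, in that order (R = Rz(yaw) Ry(pitch) Rx(roll)).
In Python, from station import bot gives the robot as it stands.
- The arm moves only by the shell command python3 -m creep 'ROWS' [FORCE]. ROWS is JSON, a list of rows, each a list of 5 numbers: the shift along the world's x, y, z in m, then the turn about the world's z in rad, then the closure, from 0 (fully open) to 1 (shut). In form: [[tx, ty, tz, spin, gripper], ...]. A call has 1 to 10 rows; each row is the pose to reach, as a shift and turn from the pose commanded when the call began; what a row does not reach only later rows make up. A row lasts 1/8 s, in which the tool goes at most 62.5 mm and 10.7 degrees, less where a joint would pass 70% of its speed; a pose out of reach is approached as far as the arm can. A call with a gripper value outside its range is refused whole. The fingers move at their own pace and stop on an object; FORCE is the grip in N (left out, the last holds). Time passes only in rows, so rows that repeat a pose let the fingers close. It gives the time, the measured TCP pose, the force, the opening and the grip force at its end, in the units of the state.
- bot.sense(): the state, without advancing time (a new reading comes with each control period).
- bot.snapshot(name): name is "side" or "top"; returns (picture, depth): 480x640x3 uint8, red, green, blue; 480x640 float32, mm along the optical axis (not along the pixel's ray), 0 where there is no reading.
- bot.get_calibration(name): a dict with "intrinsics" (3x3 intrinsics, pixels), "eye" and "orientation" of the camera in the world. Camera axes: x right, y down, z forward; pixel columns grow to the right and rows downward; lengths in mm; the calibration is good to about 2 mm. A picture is of the moment at which its call begins. get_calibration takes no time and is no camera call.
- bot.job_done(): hands the job in; it is judged then, once.
Trained networks look in the newest picture that a camera, given by its name, has taken for a name from the list of things; names that differ only in an ending like _2 or _b are one class to them, and where a whole thing is asked for, a point or a joint stands for the part that bears it (a point fixed in the world has none). Each returns a list of dicts, best first, with "conf" (0 to 1); they miss things now and then, are a little off and sometimes report something else, mostly with a low value. They report only what shows in the picture. A call takes as long as a camera call. They do not tell look-alikes from the thing itself.
- bot.spot_in(label, camera): "pixel" ([column, row] in pixels, amid what is visible of it).
- bot.landmark_of(label, camera): "pixel" ([column, row] in pixels: a listed point, or the origin of a listed thing).
The state is a dict: "t": time; "q": joint angles; "joint_vel": joint speeds; "tau": joint torques, N m; "ee_pos": TCP position; "tool_rot": TCP orientation; "ft_force": force on the tool from outside, world axes, zero at the start; "torque": the same for the moment, N m; "gripper_width": finger opening in mm; "grip_force": force on a finger pad.
Only numpy, scipy, OpenCV 4.12 (cv2) and the standard library are available. Lean on these libraries where they do the work, as an engineer would, in place of code of your own. Each camera call takes 0.05 s, during which the arm holds its last target. There are 200 camera calls.

## Task

Pick up the sprocket with the D-shaped bore and put it on the oil pump's upright shaft with the flat of its bore turned to the flat of the shaft, so that it sits fully home on the pump's shoulder, then let go. Leave the other sprocket, the idler with the plain round bore, where it lies.

Things in the scene. Friction and masses are not known exactly. Their poses are not given: they have to be found in the camera images.
- sprocket_hub (a point): Loose steel sprocket, D bore, 500 g, hub up: toothed disc 87 mm across, 8 mm thick, under a smooth round hub 50 mm across, top 48 mm above the underside. Point on the axis 30 mm above the underside: grip the hub here from above, in any direction. Through bore 32 mm across, one flat 6.5 mm from the axis on the +x side, where an 18 mm wide timing tab reaches 57 mm from the axis; z up.
- pump_seat (a point): Centre of the 44 mm wide shoulder on the oil pump (88 mm round housing, fixed): the sprocket's underside rests here, 50 mm above the bench. z up along the shaft, 44 mm long, 28 mm across, one flat 5 mm from the axis facing +x, as does the outlet block on the housing's side; the top 16 mm taper to a tip 0.4 as big that guides the bore. 2 mm play. Seated, the sprocket's +x points along this +x.
- idler_hub (a point): The idler, to be left alone: a loose steel sprocket with the same toothed disc (87 mm across, 8 mm thick) but no tab, a wider, lower hub (62 mm across, top 26 mm above the underside) and a plain round bore 40 mm across. Point on its axis 13 mm above its underside. It lies 120 mm or more from the D-bored one; either may be nearer the robot.
Not all that is in view belongs to the job. What is shaped like the part that bears pump_seat but purple is not meant. What is shaped like the part that bears sprocket_hub but green is not meant.

How it is judged (in metres and radians):
At the end, for the whole second after the job is handed in: The D-bored sprocket is on the pump's shaft, hub up and upright within about 8 degrees, its axis within 10 mm of the shaft's, its underside within 6 mm of the shoulder, its bore's flat turned to the shaft's flat within about 23 degrees, at rest and released (z of sprocket_hub in the frame of pump_seat between 0.024 and 0.036 m and horizontal distance between sprocket_hub and pump_seat below 0.01 m and angle between sprocket_hub's own z axis and vertical below 0.15 rad and angle between the x axis of sprocket_hub and the x axis of pump_seat, either way round below 0.4 rad and linear speed of sprocket below 0.03 m/s); the robot touches nothing.
It fails at once if the idler with the round bore is moved by more than 40 mm (distance of idler_hub from where it was at the start of the episode above 0.04 m).
It also fails if it takes over 38 s, if anything falls off the work surface, if the arm or the gripper's body presses on something with over 40 N, if the wrist force passes 120 N, or if a joint passes its speed limit or range.

## Working session

There is one attempt and no reset: what is moved stays moved. The work goes in short steps, Python scripts to look and compute and a shell command to move; the robot and the scene stay as the last step left them, time stands still between calls to the robot, and variables do not carry over. Pictures are saved under pics/ and viewed, at most 10 in all, crops included, and the job is handed in when it is done.

```bash
mkdir -p pics; ls; cat > h.py <<'E'
import numpy as np, cv2
from station import bot
def snap(n,f):
    im,d=bot.snapshot(n); cv2.imwrite(f'pics/{f}.png',cv2.cvtColor(im,cv2.COLOR_RGB2BGR)); np.save(f'{f}_d.npy',d); return im,d
def cal(n):
    c=bot.get_calibration(n); return np.array(c['intrinsics']),np.array(c['eye'],float),np.array(c['orientation'],float)
def R(o):
    if o.shape==(3,3): return o
    r,p,y=o
    from scipy.spatial.transform import Rotation as Q
    return Q.from_euler('xyz',[r,p,y]).as_matrix()
def cloud(n,d):
    K,e,o=cal(n); v,u=np.mgrid[:480,:640]
    P=np.stack([(u-K[0,2])/K[0,0]*d,(v-K[1,2])/K[1,1]*d,d],-1)
    return P@R(o).T+e
def ray(n,px,z):
    K,e,o=cal(n); r=R(o)@np.array([(px[0]-K[0,2])/K[0,0],(px[1]-K[1,2])/K[1,1],1]); return e+r*(z-e[2])/r[2]
E
python3 - <<'E'
from h import *
print(bot.get_calibration('top'),bot.get_calibration('side'),bot.grip_depth)
for n in('top','side'):
    im,d=snap(n,n+'0')
    for l in('sprocket_hub','pump_seat','idler_hub'):
        z={'sprocket_hub':30,'pump_seat':50,'idler_hub':13}[l]
        for k in bot.landmark_of(l,n): print(n,l,k,ray(n,k['pixel'],z).round())
E
```

```text
pics
{'intrinsics': array([[624.38295496,   0.        , 322.82585124],
       [  0.        , 624.38295496, 250.76589747],
       [  0.        ,   0.        ,   1.        ]]), 'eye': array([ 330.98262279,   43.82550813, 1240.62452825]), 'orientation': array([-2.95689998, -0.0085676 , -1.59825421])} {'intrinsics': array([[464.98880447,   0.        , 323.36055912],
       [  0.        , 464.98880447, 241.85205749],
       [  0.        ,   0.        ,   1.        ]]), 'eye': array([ 398.8062877 , -575.19053295,  665.4872473 ]), 'orientation': array([-2.36488053,  0.00242794, -0.22041876])} -18.700000000000003
top sprocket_hub {'pixel': [216.6, 141.3], 'conf': 0.88} [789. 237.  30.]
top sprocket_hub {'pixel': [230.8, 220.5], 'conf': 0.84} [623. 208.  30.]
top pump_seat {'pixel': [432.7, 282.7], 'conf': 0.92} [ 485. -182.   50.]
top pump_seat {'pixel': [438.6, 374.9], 'conf': 0.7} [ 311. -183.   50.]
top idler_hub {'pixel': [275.1, 289.9], 'conf': 0.66} [484. 123.  13.]
side sprocket_hub {'pixel': [346.1, 181.3], 'conf': 0.85} [623. 206.  30.]
side sprocket_hub {'pixel': [409.3, 162.2], 'conf': 0.78} [783. 242.  30.]
side pump_seat {'pixel': [324.1, 334.4], 'conf': 0.84} [ 487. -181.   50.]
side pump_seat {'pixel': [209.2, 358.9], 'conf': 0.77} [ 310. -185.   50.]
side idler_hub {'pixel': [289.1, 218.8], 'conf': 0.89} [483. 132.  13.]
```

View pics/top0.png

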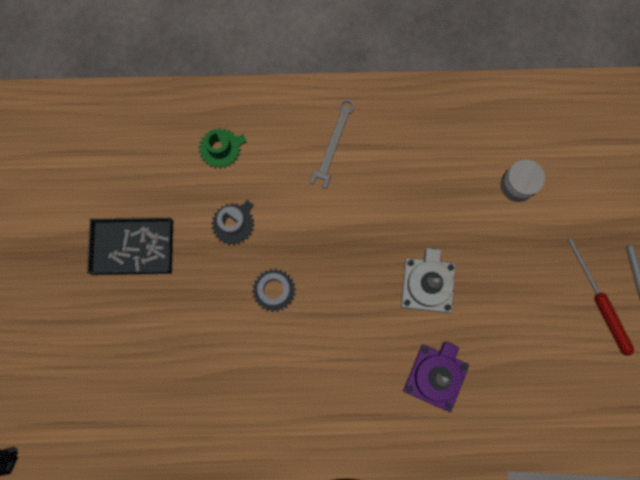

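View pics/side0.png

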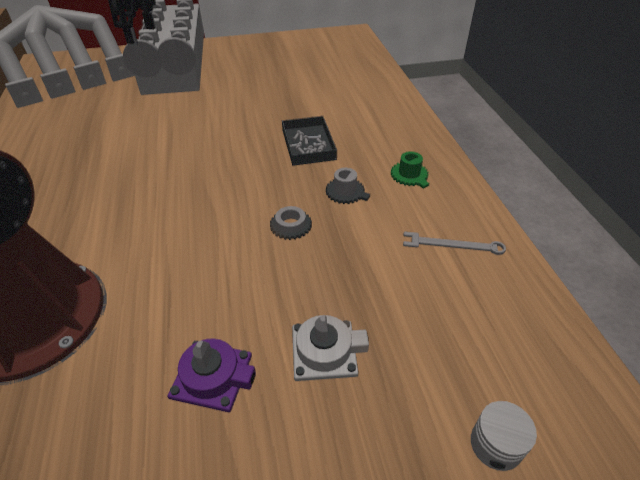

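The top view shows the grey D-bored sprocket at (232,222) with its tab towards (249,206). The idler is at (274,290), and the grey pump is at (430,284) with its outlet block towards (433,255). The green and purple look-alikes are separate. Next I'll refine axes and headings from depth.

```bash
cat >> h.py <<'E'
def circ(X):
    A=np.c_[2*X,np.ones(len(X))]; s=np.linalg.lstsq(A,(X**2).sum(1),rcond=None)[0]; return s[:2],np.sqrt(s[2]+s[:2]@s[:2])
def encl(X):
    (c,r)=cv2.minEnclosingCircle(X.astype(np.float32)); return np.round(c,1),round(r,1)
E
python3 - <<'E'
from h import *
for n in('top','side'):
    C=cloud(n,np.load(n+'0_d.npy')).reshape(-1,3)
    c0=np.array([623,207.]); r=np.hypot(*(C[:,:2]-c0).T)
    tp=C[(r<40)&(C[:,2]>42)&(C[:,2]<56)]; print(n,'hub top',encl(tp[:,:2]),tp[:,2].mean(),len(tp))
    c=np.array(encl(tp[:,:2])[0])
    r=np.hypot(*(C[:,:2]-c).T)
    t=C[(r>48.5)&(r<63)&(C[:,2]>4)&(C[:,2]<14)]; m=t[:,:2].mean(0)-c; print('tab',len(t),m,np.arctan2(m[1],m[0]),t[:,2].mean())
    di=C[(r<44)&(C[:,2]>4)&(C[:,2]<14)]; print('disc',encl(di[:,:2]))
    p0=np.array([486,-182.]); r=np.hypot(*(C[:,:2]-p0).T)
    for lo,hi in((30,44),(45,60),(62,76),(76,100)):
        t=C[(r<75)&(C[:,2]>lo)&(C[:,2]<hi)]; 
        if len(t)>3: print('pump',lo,hi,len(t),encl(t[:,:2]),t[:,:2].mean(0),t[:,2].mean())
    hs,b=np.histogram(C[r<90][:,2],bins=range(-4,104,4)); print(hs)
    t=C[(r>50)&(r<85)&(C[:,2]>16)]; m=t[:,:2].mean(0)-p0; print('block',len(t),m,np.arctan2(m[1],m[0]),t[:,2].mean())
    i0=np.array([483,127.]); r=np.hypot(*(C[:,:2]-i0).T); t=C[(r<45)&(C[:,2]>20)]; print('idler',encl(t[:,:2]),t[:,2].mean())
print(bot.sense()['t'],bot.sense()['ft_force'],bot.sense()['tool_rot'])
E
```

```text
top hub top (array([622.8, 208.4]), 25.9) 48.451368450199304 374
tab 130 [10.72248997 -7.33004831] -0.5996440444596995 6.080681445959457
disc (array([622.8, 208.4]), 44.0)
pump 30 44 1104 (array([ 499.5, -182.5]), 57.4) [ 495.9011734  -179.65115215] 40.06234420234944
pump 45 60 428 (array([ 498. , -178.2]), 54.1) [ 484.75259048 -178.48667123] 48.79061223054463
pump 62 76 25 (array([ 486.1, -179.9]), 14.2) [ 479.84612555 -172.30157125] 69.18481242730846
pump 76 100 127 (array([ 485.1, -179.1]), 13.6) [ 482.29991655 -177.61753166] 86.39985764134462
[1382 1772  304  302  336  146   49   27   26  117  281  685  332  156
   63    8    7    7    3   10   20   26   32   20   23    6]
block 306 [34.51473672  0.03606322] 0.0010448639987271514 27.935832377228227
idler (array([485.5, 128. ]), 31.5) 26.514158893796775
side hub top (array([622. , 208.1]), 26.7) 47.30859968871569 256
tab 29 [ 39.96766021 -34.93649689] -0.7183308893095091 7.866942380737935
disc (array([621.9, 208.1]), 43.9)
pump 30 44 1849 (array([ 499.1, -182.5]), 57.2) [ 493.31255245 -190.48224864] 40.32928124211717
pump 45 60 402 (array([ 487.9, -183.1]), 38.9) [ 485.66876059 -187.10845815] 50.34720504945343
pump 62 76 71 (array([ 480.4, -187.9]), 10.3) [ 479.74865279 -191.1916058 ] 69.2789644312376
pump 76 100 178 (array([ 486.8, -181.3]), 14.4) [ 481.75098362 -185.27992338] 86.22086075025442
[1802 2696   89  395  452  247  112   92   95  209  257 1328  112  310
   28   20   22   17   16   25   35   37   38   29   38    1]
block 455 [ 34.49860501 -10.56943419] -0.2972930962599714 27.466950543985757
idler (array([483.6, 127.2]), 33.4) 25.371533477185135
0.4 [-0.12956298  0.03866363  0.00102759] [-3.1415349e+00 -1.2597696e-05  2.7457517e+00]
```

```bash
python3 - <<'E'
from h import *
for n in('top','side'):
    C=cloud(n,np.load(n+'0_d.npy')).reshape(-1,3)
    c=np.array([622.4,208.2]); v=C[:,:2]-c; r=np.hypot(*v.T); a=np.arctan2(v[:,1],v[:,0])
    t=(r>47)&(r<60)&(C[:,2]>3)&(C[:,2]<14)&(abs(a+.72)<.45); m=v[t].mean(0); print(n,'tab',t.sum(),np.arctan2(m[1],m[0]),a[t].min(),a[t].max(),r[t].max())
    p=np.array([486,-181.]); v=C[:,:2]-p; r=np.hypot(*v.T); a=np.arctan2(v[:,1],v[:,0])
    t=(r<29)&(C[:,2]>47)&(C[:,2]<53); print('shoulder',encl(C[t][:,:2]))
    t=(r<60)&(C[:,2]>37)&(C[:,2]<44); 
    h=t&(abs(a)>.5); x=C[h][:,:2]; rr=r[h]; print('housing',encl(x),h.sum())
    t=(r>47)&(r<85)&(C[:,2]>15)&(abs(a)<.6); m=v[t]; print('block',t.sum(),m.mean(0),C[t][:,2].max(),m.min(0),m.max(0))
    z=C[t][:,2]; top=m[z>np.percentile(z,90)-4]; print(len(top),top.mean(0),top.min(0),top.max(0))
    bins=[(lo,top[(top[:,0]>lo)&(top[:,0]<lo+4)][:,1]) for lo in range(46,80,4)]
    print([(lo,round((y.min()+y.max())/2,1),round(np.ptp(y),1)) for lo,y in bins if len(y)>3])
    t=(r<20)&(C[:,2]>78); print('tip',C[t&(C[:,2]>91)][:,:2].mean(0),t.sum(),C[t][:,2].max())
for f,(u,v) in {'top0':(431,281),'side0':(328,346)}.items():
    im=cv2.imread(f'pics/{f}.png')[v-50:v+50,u-50:u+50]; cv2.imwrite(f'pics/c_{f}.png',cv2.resize(im,(400,400),interpolation=cv2.INTER_CUBIC))
a=[cv2.imread(f'pics/c_{f}.png') for f in('top0','side0')]; cv2.imwrite('pics/c.png',np.hstack(a))
E
```

```text
top tab 60 -0.6865847146782089 -1.1674454874330005 -0.2861785150663484 58.6426594352773
shoulder (array([ 487.7, -182.4]), 26.8)
housing (array([ 486.7, -180.1]), 44.3) 725
block 213 [57.14249626 -3.61363974] 45.484231759051454 [ 42.09026784 -28.56534253] [70.70749795 33.50762262]
131 [57.44957586 -6.83583726] [ 45.06993614 -21.96432482] [69.93794465  8.32874105]
[(46, np.float64(-5.9), np.float64(25.4)), (50, np.float64(-6.5), np.float64(29.7)), (54, np.float64(-6.1), np.float64(26.8)), (58, np.float64(-6.9), np.float64(25.7)), (62, np.float64(-7.2), np.float64(29.5)), (66, np.float64(-6.4), np.float64(24.2))]
tip [ 484.3266553  -179.08402024] 115 99.08658374928245
side tab 35 -0.7249531828265751 -0.9150710484594129 -0.4814003078908403 57.51584643131587
shoulder (array([ 485.7, -180.3]), 22.7)
housing (array([ 485.5, -180.6]), 44.8) 1209
block 344 [ 56.12773872 -11.59588713] 39.31684137727666 [ 41.96433145 -25.36664089] [70.16987121 34.31238776]
241 [57.18343591 -9.53463345] [ 41.96433145 -25.36664089] [70.16987121  7.06638051]
[(46, np.float64(-8.0), np.float64(30.1)), (50, np.float64(-7.6), np.float64(28.3)), (54, np.float64(-8.7), np.float64(28.3)), (58, np.float64(-9.6), np.float64(28.2)), (62, np.float64(-10.0), np.float64(30.8)), (66, np.float64(-8.0), np.float64(24.8))]
tip [ 483.843603   -182.09274924] 171 96.2077733142022
```

View pics/c.png

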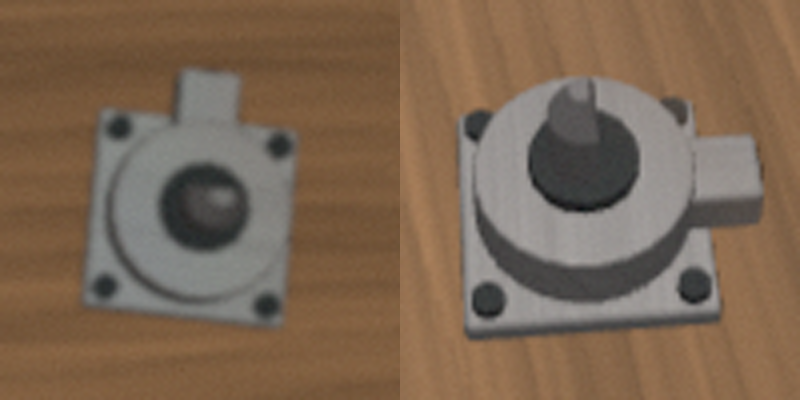

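Pump axis is about (486,-181) with heading about -0.13, since the block and plate are tilted slightly clockwise. The sprocket axis is about (622.4,208.2) with heading about -0.71, so it needs a turn of about +0.58. I'll check the corridor from the start pose for tall obstacles.

```bash
python3 - <<'E'
from h import *
C=cloud('side',np.load('side0_d.npy')).reshape(-1,3)
C=C[(C[:,2]>60)&(C[:,1]>230)&(C[:,1]<900)]
for x in range(0,800,80):
  print(x,[int(C[(C[:,0]>=x)&(C[:,0]<x+80)&(C[:,1]>=y)&(C[:,1]<y+80)][:,2].max(initial=0)) for y in range(230,900,80)])
E
```

```text
0 [0, 0, 0, 0, 0, 0, 0, 74, 101]
80 [0, 0, 0, 0, 0, 0, 154, 0, 73]
160 [0, 0, 0, 343, 289, 0, 165, 140, 134]
240 [0, 0, 0, 328, 318, 0, 167, 140, 136]
320 [0, 0, 0, 0, 0, 0, 142, 101, 101]
400 [0, 0, 0, 0, 0, 0, 0, 0, 0]
480 [0, 0, 0, 0, 0, 0, 0, 0, 0]
560 [0, 0, 0, 0, 0, 0, 0, 0, 0]
640 [0, 0, 0, 0, 0, 0, 0, 0, 0]
720 [0, 0, 0, 0, 0, 0, 0, 0, 0]
```

```bash
python3 -m creep '[[0.043,-0.038,0,0,0],[0.087,-0.077,0,0,0],[0.13,-0.115,0,0,0],[0.174,-0.154,0,0,0],[0.217,-0.192,-0.02,0,0],[0.261,-0.23,-0.04,0,0],[0.304,-0.269,-0.06,0,0],[0.348,-0.307,-0.08,0,0],[0.391,-0.3455,-0.1,0,0],[0.391,-0.3455,-0.1,0,0]]' 60
```

```text
t: 1.65
ee_pos: [623.5, 204.7, 128.3]
tool_rot: [-3.14, -0.003, 2.741]
ft_force: [-0.2, 0.2, 0.1]
gripper_width: 85.6
grip_force: 0.0
```

```bash
python3 -m creep '[[0,0,-0.025,0,0],[0,0,-0.05,0,0],[0,0,-0.06,0,0],[0,0,-0.06,0,0]]' && python3 - <<'E'
from h import *
im,d=snap('side','s1'); cv2.imwrite('pics/s1c.png',cv2.resize(im[90:250,250:450],(800,640))[:600])
E
```

```text
t: 2.15
ee_pos: [621.8, 208.6, 71.3]
tool_rot: [-3.141, -0.001, 2.746]
ft_force: [-0.3, 0.5, -0.1]
gripper_width: 85.3
grip_force: 0.0
```

View pics/s1c.png

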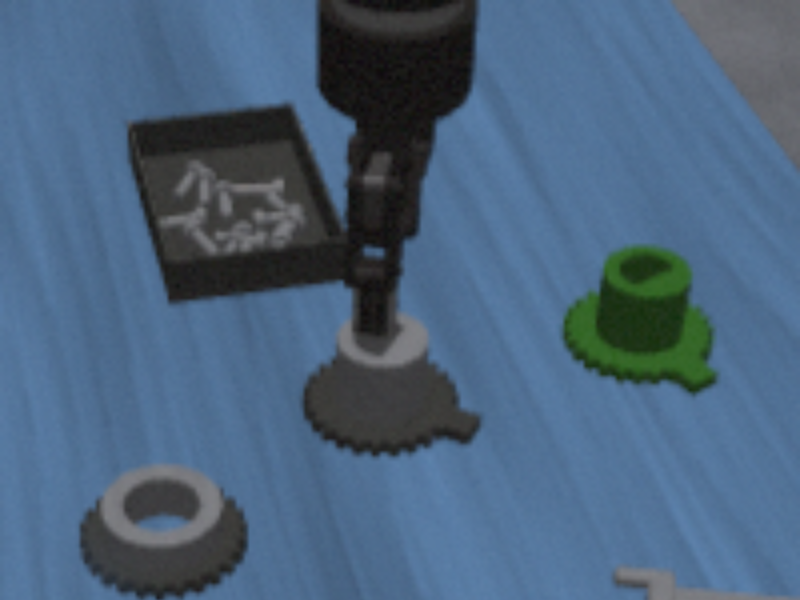

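The gripper is centred over the grey sprocket's hub at (380,345) in the crop, with the tab clear at lower right. I'll descend and grip.

```bash
python3 -m creep '[[0,0,-0.025,0,0],[0,0,-0.05,0,0],[0,0,-0.059,0,0],[0,0,-0.059,0,0],[0,0,-0.059,0,1],[0,0,-0.059,0,1],[0,0,-0.059,0,1],[0,0,-0.059,0,1],[0,0,-0.059,0,1],[0,0,-0.059,0,1]]' 80
```

```text
t: 3.45
ee_pos: [623.4, 208.5, 13.9]
tool_rot: [3.14, 0.002, 2.746]
ft_force: [0.4, 0.8, 6.1]
gripper_width: 48.3
grip_force: 84.3
```

```bash
python3 -m creep '[[0,0,0.02,0,1],[0,0,0.05,0,1],[0,0,0.09,0,1],[0,0,0.13,0,1],[0,-0.02,0.13,0.1,1],[-0.015,-0.06,0.13,0.2,1],[-0.03,-0.1,0.13,0.3,1],[-0.05,-0.15,0.13,0.4,1],[-0.067,-0.2,0.13,0.5,1],[-0.084,-0.25,0.13,0.58,1]]'
python3 -m creep '[[-0.015,-0.04,0,0,1],[-0.03,-0.08,0,0,1],[-0.042,-0.115,0,0,1],[-0.052,-0.139,0,0,1],[-0.052,-0.139,0,0,1],[-0.052,-0.139,0,0,1],[-0.052,-0.139,0,0,1]]'
python3 - <<'E'
from h import *
im,d=snap('side','s2'); im2,d2=snap('top','t2')
w=cv2.cvtColor(np.hstack([cv2.resize(im[180:420,220:420],(400,480)),cv2.resize(im2[190:370,340:490],(400,480))]),cv2.COLOR_RGB2BGR); cv2.imwrite('pics/v2.png',w)
C=cloud('side',d).reshape(-1,3); p=np.array([486,-181])
v=C[:,:2]-p; r=np.hypot(*v.T); h,b=np.histogram(C[(r<65)][:,2],bins=range(0,220,5)); print(list(zip(b,h)))
for n,dd in(('side',d),('top',d2)):
    C=cloud(n,dd).reshape(-1,3);v=C[:,:2]-p; r=np.hypot(*v.T); a=np.arctan2(v[:,1],v[:,0])
    t=(r<46)&(C[:,2]>125)&(C[:,2]<143); print(n,encl(C[t][:,:2]),t.sum())
    t=(r>48)&(r<62)&(C[:,2]>122)&(C[:,2]<145)&(abs(a)<.6)
    if t.sum(): print('tab',t.sum(),v[t].mean(0),np.arctan2(*v[t].mean(0)[::-1]),C[t][:,2].mean())
E
```

```text
t: 4.7
ee_pos: [537.2, -43.2, 142.9]
tool_rot: [-3.142, -0.0, -2.954]
ft_force: [1.6, -0.9, -5.0]
gripper_width: 48.4
grip_force: 84.6
t: 5.58
ee_pos: [486.5, -180.0, 142.5]
tool_rot: [3.141, -0.0, -2.956]
ft_force: [1.3, 0.9, -5.6]
gripper_width: 48.4
grip_force: 84.8
[(np.int64(0), np.int64(493)), (np.int64(5), np.int64(116)), (np.int64(10), np.int64(706)), (np.int64(15), np.int64(289)), (np.int64(20), np.int64(113)), (np.int64(25), np.int64(116)), (np.int64(30), np.int64(132)), (np.int64(35), np.int64(299)), (np.int64(40), np.int64(1204)), (np.int64(45), np.int64(167)), (np.int64(50), np.int64(184)), (np.int64(55), np.int64(24)), (np.int64(60), np.int64(20)), (np.int64(65), np.int64(26)), (np.int64(70), np.int64(21)), (np.int64(75), np.int64(32)), (np.int64(80), np.int64(22)), (np.int64(85), np.int64(0)), (np.int64(90), np.int64(0)), (np.int64(95), np.int64(0)), (np.int64(100), np.int64(0)), (np.int64(105), np.int64(0)), (np.int64(110), np.int64(0)), (np.int64(115), np.int64(0)), (np.int64(120), np.int64(0)), (np.int64(125), np.int64(43)), (np.int64(130), np.int64(183)), (np.int64(135), np.int64(1007)), (np.int64(140), np.int64(56)), (np.int64(145), np.int64(65)), (np.int64(150), np.int64(70)), (np.int64(155), np.int64(92)), (np.int64(160), np.int64(92)), (np.int64(165), np.int64(90)), (np.int64(170), np.int64(76)), (np.int64(175), np.int64(274)), (np.int64(180), np.int64(31)), (np.int64(185), np.int64(15)), (np.int64(190), np.int64(60)), (np.int64(195), np.int64(91)), (np.int64(200), np.int64(74)), (np.int64(205), np.int64(50)), (np.int64(210), np.int64(126))]
side (array([ 486.6, -181.6]), 45.4) 1165
tab 76 [51.40259175 -7.24920468] -0.14010403672312222 135.77868600189973
top (array([ 516.7, -157.7]), 18.0) 98
tab 14 [53.265804    2.94320674] 0.055198958170393705 135.21330732417113
```

View pics/v2.png

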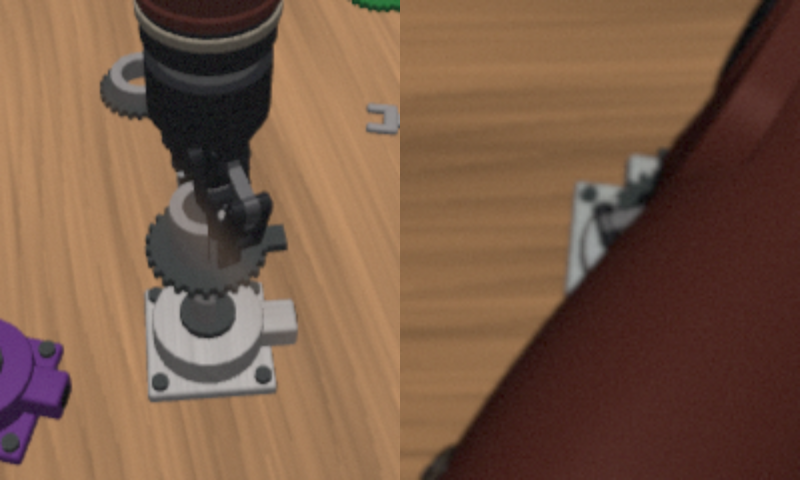

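The sprocket hangs level over the pump, centred within 1 mm, and its tab at about -0.14 matches the outlet block. I'll lower it while watching the force.

```bash
python3 -m creep '[[0,0,-0.02,0,1],[0,0,-0.035,0,1],[0,0,-0.042,0,1],[0,0,-0.048,0,1],[0,0,-0.05,0,1]]'; python3 -m creep '[[0,0,-0.003,0,1],[0,0,-0.006,0,1],[0,0,-0.006,0,1]]'
```

```text
t: 6.3
ee_pos: [486.3, -180.8, 92.1]
tool_rot: [3.141, -0.0, -2.957]
ft_force: [0.0, 0.3, -5.8]
gripper_width: 48.3
grip_force: 84.8
t: 6.68
ee_pos: [486.5, -180.9, 86.3]
tool_rot: [-3.142, 0.0, -2.957]
ft_force: [0.5, -0.0, -5.9]
gripper_width: 48.5
grip_force: 84.8
```

Past the taper with no side force.

```bash
python3 -m creep '[[0,0,-0.004,0,1],[0,0,-0.008,0,1],[0,0,-0.012,0,1],[0,0,-0.016,0,1],[0,0,-0.018,0,1],[0,0,-0.018,0,1]]'; python3 -m creep '[[0,0,-0.002,0,1],[0,0,-0.0035,0,1],[0,0,-0.0035,0,1]]'
```

```text
t: 7.42
ee_pos: [486.4, -180.8, 68.1]
tool_rot: [3.141, 0.0, -2.957]
ft_force: [2.2, -1.3, -7.6]
gripper_width: 48.6
grip_force: 84.7
t: 7.8
ee_pos: [486.5, -180.9, 64.8]
tool_rot: [-3.142, 0.0, -2.957]
ft_force: [2.5, -1.0, -6.7]
gripper_width: 48.0
grip_force: 84.9
```

About 1 mm above the shoulder. I'll release and rise.

```bash
python3 -m creep '[[0,0,0,0,0],[0,0,0,0,0],[0,0,0,0,0],[0,0,0,0,0],[0,0,0,0,0],[0,0,0.02,0,0],[0,0,0.05,0,0],[0,0,0.1,0,0],[0,0,0.15,0,0],[0,0,0.15,0,0]]'
python3 -m creep '[[-0.02,0.05,0,0,0],[-0.02,0.1,0,0,0],[-0.02,0.15,0,0,0],[-0.02,0.2,0,0,0],[-0.02,0.25,0,0,0],[-0.02,0.25,0,0,0]]'
python3 - <<'E'
from h import *
im,d=snap('side','s3'); im2,d2=snap('top','t3')
w=cv2.cvtColor(np.hstack([cv2.resize(im[260:420,240:400],(400,400)),cv2.resize(im2[210:370,360:520],(400,400))]),cv2.COLOR_RGB2BGR); cv2.imwrite('pics/v3.png',w)
p=np.array([486,-181])
for n,dd in(('side',d),('top',d2)):
    C=cloud(n,dd).reshape(-1,3);v=C[:,:2]-p; r=np.hypot(*v.T); a=np.arctan2(v[:,1],v[:,0])
    t=(r<46)&(C[:,2]>53)&(C[:,2]<63); print(n,encl(C[t][:,:2]),t.sum(),np.median(C[t][:,2]))
    t=(r<30)&(C[:,2]>90); print('hub',encl(C[t][:,:2]),np.median(C[t][:,2]),t.sum())
    t=(r>48)&(r<60)&(C[:,2]>50)&(C[:,2]<66)&(abs(a)<.6)
    if t.sum(): print('tab',t.sum(),np.arctan2(*v[t].mean(0)[::-1]))
E
```

```text
t: 9.05
ee_pos: [488.0, -182.0, 219.2]
tool_rot: [-3.137, 0.005, -2.957]
ft_force: [0.0, -0.2, -1.1]
gripper_width: 85.4
grip_force: 0.0
t: 9.8
ee_pos: [465.6, 72.0, 213.9]
tool_rot: [3.141, -0.001, -2.953]
ft_force: [0.0, -0.0, 0.3]
gripper_width: 85.5
grip_force: 0.0
side (array([ 486.5, -182.1]), 45.2) 1143 58.1548747881759
hub (array([ 484.7, -182. ]), 26.1) 97.8169359687887 709
tab 70 -0.161061527011453
top (array([ 487., -181.]), 45.0) 826 58.29131156898359
hub (array([ 485.6, -181.3]), 25.4) 97.96383210183558 478
tab 47 -0.09082320666708893
```

View pics/v3.png

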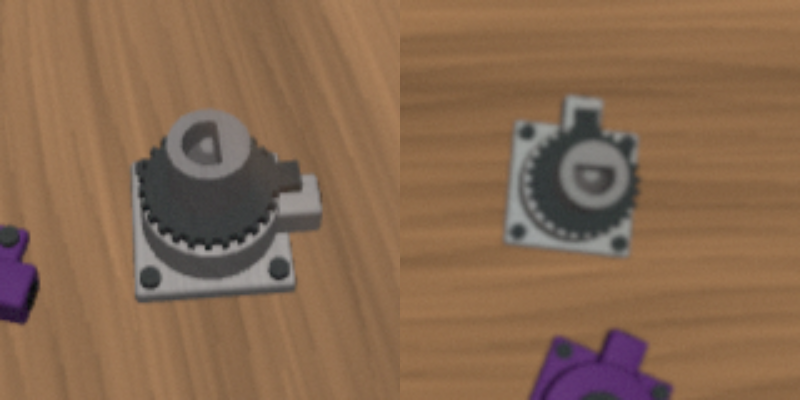

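The sprocket sits level on the shoulder: disc top at 58 mm and hub top at 98 mm, as they should be. The tab lies over the outlet block, and the gripper is clear.

```bash
python3 -c "
from station import bot
print(bot.job_done())"
```

```text
the job is handed in; nothing more can be done
None
```

The D-bored sprocket is fully home on the pump's shoulder with its flat turned to the shaft's flat and released, the idler was left alone, and the job was handed in just under 10 s into the run; the hand-in call gave no verdict.

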